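# Tip the cartons off the tray into the bin

## Robot

A 6-joint arm with a two-finger parallel gripper is mounted at the origin on a cart in front of the work surface, level with it; the furniture and walls round the work are solid. World frame = base frame: x ahead of the robot, y to its left, z up, the work surface at z = 0. Lengths are in mm, angles in rad, forces in N, time in s.
With the tool pointing down it reaches from about 350 to 725 mm from the base axis. Payload 4.3 kg.
Tool frame: the origin (TCP) lies midway between the tips of the shut fingers; the grasp point (between the pads) lies r.grip_point_offset behind it (r.grip_point_offset is the distance from the TCP to the grasp point, in mm); z points along the fingers, y is the line along which they close (so a half turn about z gives the same grasp; the last joint's range is limited). The gripper opens to 85 mm and grips with 20 to 120 N. Pads are 22 mm wide; open, the fingers measure 114 mm over their backs; the gripper's body (76 mm by 85 mm) begins 54 mm behind the grasp point. The pads swing forward as they close: fully open they stand 13 mm farther back than shut.
Start: joints at [1.062, 0.377, 0.081, 1.274, 0, 1.46], TCP at [223.29, 529.914, 231.329] pointing down, gripper open.
Joint ranges: [-2.72, 2.72], [-0.84, 1.66], [-1.02, 1.22], [-1.77, 2.12], [-1.37, 1.28], [-3.14, 3.14]. Speed limits (rad/s): [2.57, 2.57, 3.14, 3.14, 3.14, 3.14].

## Interface

Orientations are given as a rotation vector (axis times angle).
In Python, from bench import r gives the robot as it stands.
- The arm moves only by the tool send_rows, never from a script. Its argument "targets" is a list of rows, each an object with "delta_pos": the shift along the tool's x, y, z in cm, a list of three; "delta_rot": the turn, a rotation vector about the tool's x, y, z in rad, a list of three. In form: [{"delta_pos": [x, y, z], "delta_rot": [rx, ry, rz]}, ...]. A call has exactly 5 rows; each row shifts and turns the commanded pose from where the row before left it, along the tool's axes as they then stand; what a row does not reach is not made up. A row lasts 1/12 s, in which the tool goes at most 41.7 mm and 7.16 degrees, less where a joint would pass 70% of its speed; a pose out of reach is approached as far as the arm can. A call is refused whole if a number of a shift passes 4.17 or a number of a turn 0.125, either way. A call with a gripper value outside its range is refused whole. "jaw" is the finger opening in cm, from 0 to 8.54, set as the call begins (left out, the last holds). The fingers move at their own pace and stop on an object; "force" is the grip in N (left out, the last holds). Time passes only in rows, so rows that do not move let the fingers close, or fill a call up. It gives the time, the measured TCP pose, the force, the opening and the grip force at its end, in the units of the state.
- r.state(): the state, without advancing time (a new reading comes with each control period).
- r.read_camera(name): name is "scene" or "side" or "wrist"; returns (picture, depth): 384x512x3 uint8, blue, green, red; 384x512 float32, mm along the optical axis (not along the pixel's ray), 0 where there is no reading.
- r.camera_info(name): a dict with "fx", "fy", "cx", "cy" (pixels), "camera_from_world" (4x4, takes a point from world to camera coordinates); the wrist camera has in their place "T_tool_cam" (4x4, takes a point from camera to tool coordinates, whose origin is the TCP and whose axes are the flange's). Camera axes: x right, y up, looking along -z (the intrinsics and any distortion apply to the point x, -y, -z); pixel columns grow to the right and rows downward; lengths in mm; the calibration is good to about 2 mm. The wrist camera is an equidistant fisheye: a pixel r from the principal point sees the ray r / f radians off the axis. A picture is of the moment at which its call begins: read the wrist's pose just before it. camera_info takes no time and is no camera call.
- r.close_job(): hands the job in; it is judged then, once.
The state is a dict: "t": time; "joint_pos": joint angles; "joint_velocities": joint speeds; "joint_torque": joint torques, N m; "eef_pos": TCP position; "eef_rot": TCP orientation; "force": force on the tool from outside, world axes, zero at the start; "moment": the same for the moment, N m; "gripper_width": opening from 0.0 (shut) to 1.0 (fully open); "grip_force": force on a finger pad.
Only numpy, scipy, OpenCV 4.12 (cv2) and the standard library are available. Lean on these libraries where they do the work, as an engineer would, in place of code of your own. Each camera call takes 0.05 s, during which the arm holds its last target. There are 200 camera calls.

## Task

Take the metal tray by the handle that bridges it, carry it over to the white open bin and tip it so that all three cartons slide off its open end into the bin, without touching the cartons with the gripper. Then set the empty tray back down flat on its grey mat, in the middle and square with it (either way round), and let go. Leave all the other things on the worktop where they stand.

Things in the scene. Friction and masses are not known exactly. Their poses are not given: they have to be found in the camera images.
- tray_grip (a point): Centre of the tray's straight black handle bar, which bridges the tray's middle from side to side: 155 mm long along the tray's y, 16 (x) x 20 (z) mm in section, on two flat uprights at y = +-75 mm. It lies over the tray's centre, 102 mm above its underside; the bar's top is at 112 mm. Axes are the tray's: z up, x from its open end to its closed end.
- tray_lip (a point): Middle of the tray's open end, on the upper face of the floor: 100 mm along the tray's -x from its centre, 4 mm above its underside (98 mm below the handle bar's centre when level). Axes as the tray's. The floor is smooth: the cartons begin to slide off at a tip of about 14 to 20 degrees.
- tray: The loose metal tray, 200 (x) x 150 (y) mm, floor 4 mm, 26 mm high rims on the two long sides and the +x end; the -x end is open and faces roughly the robot at the start. Origin at the centre of its underside, z up. Weighs about 0.3 kg, with its load about 0.5 kg.
- mat: Flat grey mat fixed to the worktop, 240 (x) x 190 (y) x 4 mm, on which the tray stands at the start, its long side along the tray's; origin at the centre of its underside on the worktop, z up. A tall jar stirrer stands behind the left half of the worktop, its front about 0.67 m ahead of the robot: keep the tray clear of it.
- bin: White square open bin fixed to the worktop, left or right of the mat (a dark hand-held instrument, 87 x 214 x 62 mm, lies fixed on the other side). 190 x 190 mm outside at the rim, 170 x 170 mm inside, 80 mm high, floor 5 mm; card holder on its -x face. Origin at the centre of its underside on the worktop, z up.
- carton_a_center (a point): Centre of a chunky carton, 48 x 60 x 32 mm, about 50 g, lying loose on the tray; z is its 32 mm direction.
- carton_b_center (a point): Centre of a second carton just like it, 48 x 60 x 32 mm, about 50 g, lying loose on the tray beside the first.
- carton_flat_center (a point): Centre of a flatter carton, 52 x 82 x 24 mm, about 40 g, lying loose on the tray near its closed end; z is its 24 mm direction.
- hdpe_125: Bystander: white plastic bottle with red screw cap, 49 x 49 x 100 mm, at the right. Origin at the centre of its underside, z up.
- dropper_31: Bystander: small brown bottle with black cap, 33 x 33 x 72 mm, left of the mat towards the back. Origin at the centre of its underside, z up.
- marker_black: Bystander: marker pen lying down, 17 x 138 x 17 mm, right of the mat towards the back. Origin at the centre of its underside, z up.
- hdpe_250: Bystander: white plastic bottle with blue cap, 60 x 60 x 125 mm, behind the mat. Origin at the centre of its underside, z up.
- reagent_sachets: Bystander: larger white carton, 70 x 105 x 54 mm, at the far left. Origin at the centre of its underside, z up.
- flask_clear: Bystander: conical glass flask, 70 x 70 x 110 mm, at the far left. Origin at the centre of its underside, z up.
- amber_60: Bystander: brown bottle with black cap, 40 x 40 x 82 mm, right of the mat towards the back. Origin at the centre of its underside, z up.
Mind the look-alikes: they are no part of the job. What is shaped like the part that bears carton_a_center but yellow is not meant. Leave any pink look-alike of the part that bears carton_b_center alone.

How it is judged (in metres and radians):
On the way:
1. all three cartons lie in the bin while the tray is still held up, off its mat (x of carton_a_center in the frame of bin between -0.085 and 0.085 m and y of carton_a_center in the frame of bin between -0.085 and 0.085 m and z of carton_a_center in the frame of bin between 0 and 0.078 m and x of carton_b_center in the frame of bin between -0.085 and 0.085 m and y of carton_b_center in the frame of bin between -0.085 and 0.085 m and z of carton_b_center in the frame of bin between 0 and 0.078 m and x of carton_flat_center in the frame of bin between -0.085 and 0.085 m and y of carton_flat_center in the frame of bin between -0.085 and 0.085 m and z of carton_flat_center in the frame of bin between 0 and 0.078 m and z of tray in the frame of mat above 0.05 m), for 0.2 s.
At the end, for the whole second after the job is handed in: The centres of all three cartons lie between the bin's walls and below its rim; the empty tray rests flat on its mat, its centre within 35 mm of the mat's centre and its length within 14 degrees of the mat's length (either way round), at rest (x of carton_a_center in the frame of bin between -0.085 and 0.085 m and y of carton_a_center in the frame of bin between -0.085 and 0.085 m and z of carton_a_center in the frame of bin between 0 and 0.078 m and x of carton_b_center in the frame of bin between -0.085 and 0.085 m and y of carton_b_center in the frame of bin between -0.085 and 0.085 m and z of carton_b_center in the frame of bin between 0 and 0.078 m and x of carton_flat_center in the frame of bin between -0.085 and 0.085 m and y of carton_flat_center in the frame of bin between -0.085 and 0.085 m and z of carton_flat_center in the frame of bin between 0 and 0.078 m and horizontal distance between tray and mat below 0.035 m and angle between the x axis of tray and the x axis of mat, either way round below 0.25 rad and angle between tray's own z axis and vertical below 0.06 rad and z of tray in the frame of mat below 0.01 m and linear speed of tray below 0.02 m/s); the robot touches nothing.
It fails at once if the gripper touches a carton (contact force between any of carton_a, carton_b, carton_flat and the fingers above 1 N).
It fails at once if a bystander is knocked over or pushed more than 40 mm (distance of any of hdpe_125, dropper_31, marker_black, hdpe_250, reagent_sachets, flask_clear, amber_60 from where it was at the start of the episode above 0.04 m or angle between any of hdpe_125, dropper_31, hdpe_250, reagent_sachets, flask_clear, amber_60's own z axis and vertical above 0.4 rad).
It also fails if it takes over 58 s, if anything falls off the work surface, if the arm or the gripper's body presses on something with over 40 N, if the wrist force passes 120 N, or if a joint passes its speed limit or range.

## Working session

There is one attempt and no reset: what is moved stays moved. The work goes in short steps, Python scripts to look and compute and a tool call to move; the robot and the scene stay as the last step left them, time stands still between calls to the robot, and variables do not carry over. Pictures are saved under pics/ and viewed, at most 10 in all, crops included, and the job is handed in when it is done.

Besides the shell and the picture viewer there is one more tool, called after "Call:" as a command line: name --argument value ..., lists and objects as JSON in quotes. send_rows: Moves the arm, as the interface text tells. Its arguments: {"type":"object","properties":{"targets":{"type":"array","items":{"type":"object","properties":{"delta_pos":{"type":"array","items":{"type":"number"}},"delta_rot":{"type":"array","items":{"type":"number"}}}}},"jaw":{"type":"number"},"force":{"type":"number"}},"required":["targets"]}

```bash
ls; mkdir -p pics; python3 - <<'E'
from bench import r
import cv2,numpy as np
print(r.state(), r.grip_point_offset)
for n in ("scene","side"):
    p,d=r.read_camera(n); cv2.imwrite(f"pics/{n}0.png",p); np.save(f"pics/{n}0.npy",d)
    i=r.camera_info(n); print(n,i)
a=cv2.imread("pics/scene0.png");b=cv2.imread("pics/side0.png")
cv2.imwrite("pics/s0.png",cv2.resize(a,(800,600),interpolation=cv2.INTER_CUBIC))
cv2.imwrite("pics/d0.png",cv2.resize(b,(800,600),interpolation=cv2.INTER_CUBIC))
E
```

```text
pics
{'t': 0.0, 'joint_pos': array([1.06170015e+00, 3.78038406e-01, 7.96409940e-02, 1.27438433e+00,
       1.11288120e-05, 1.46050857e+00]), 'joint_velocities': array([ 3.50130442e-05, -1.63785219e-03, -5.07907578e-04, -2.11120049e-03,
       -2.46460382e-04,  3.29393585e-04]), 'joint_torque': array([ 5.82269149e-05, -4.63608992e+01,  2.69872266e+01,  2.08730920e-02,
       -1.83411908e-04, -7.99980285e-06]), 'eef_pos': array([222.95463487, 529.3196679 , 230.38078321]), 'eef_rot': array([-6.22181365e-01, -3.07873641e+00,  2.96440762e-03]), 'force': array([ 0.55853719, -0.51478789,  0.44349255]), 'moment': array([-0.0526339 , -0.01159969,  0.0768212 ]), 'grip_force': 0.0, 'gripper_width': 1.001425710075328} 18.700000000000003
scene {'fx': 393.4212125549225, 'fy': 393.4212125549225, 'cx': 251.76457221495562, 'cy': 193.8741510850476, 'camera_from_world': array([[ 8.47060204e-01, -5.31271976e-01,  1.54627818e-02,
        -4.42784727e+02],
       [ 3.54049740e-01,  5.85717562e-01,  7.29097880e-01,
        -2.69515703e+02],
       [-3.96406094e-01, -6.12115206e-01,  6.84234743e-01,
        -1.25759707e+03],
       [ 0.00000000e+00,  0.00000000e+00,  0.00000000e+00,
         1.00000000e+00]])}
side {'fx': 405.1278402592282, 'fy': 405.1278402592282, 'cx': 245.60081394274167, 'cy': 187.75679652770145, 'camera_from_world': array([[ 9.99792675e-01,  2.01707111e-02, -2.78368172e-03,
        -5.56131849e+02],
       [-1.12091245e-02,  6.59344786e-01,  7.51757147e-01,
        -7.99145421e+01],
       [ 1.69988823e-02, -7.51570087e-01,  6.59434183e-01,
        -1.71861632e+03],
       [ 0.00000000e+00,  0.00000000e+00,  0.00000000e+00,
         1.00000000e+00]])}
```

View pics/s0.png

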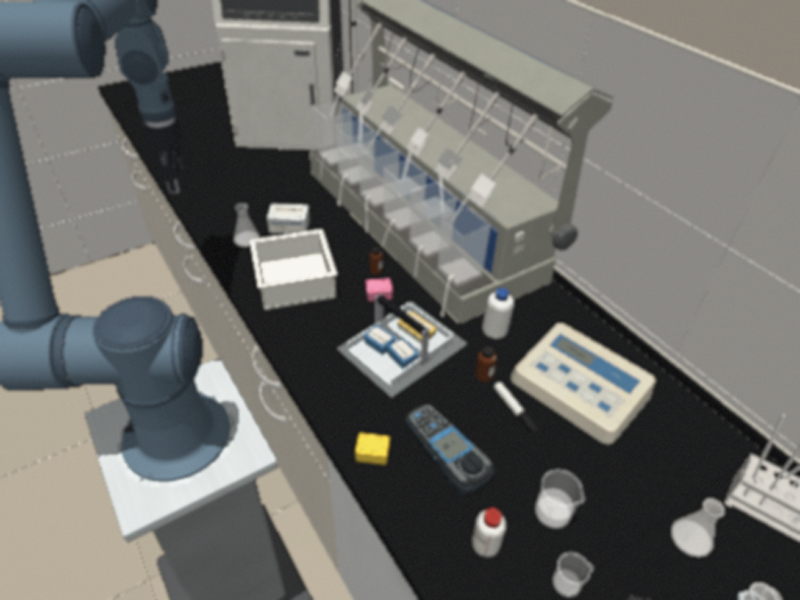

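View pics/d0.png

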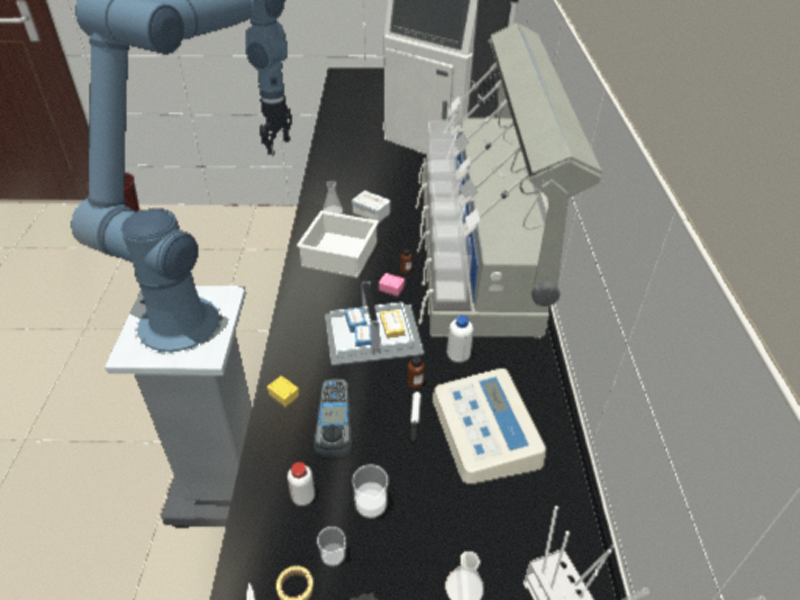

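The scene shows the tray at about (405,345) with a black bar from (380,308) to (425,335), and the bin at (293,268). In the side view the tray is at (373,333) and the bin at (340,245). There is only one tray. The pink block (378,290) and the yellow block (373,448) in the scene view are look-alikes of the cartons. The cartons to use are the two blue and white ones and the yellow and white flat one on the tray.

```bash
cat > h.py <<'E'
import numpy as np,cv2
from bench import r
def cloud(n,d):
    i=r.camera_info(n); v,u=np.mgrid[0:d.shape[0],0:d.shape[1]]
    p=np.stack([(u-i["cx"])/i["fx"]*d,-(v-i["cy"])/i["fy"]*d,-d],-1)
    T=np.linalg.inv(i["camera_from_world"]); w=p@T[:3,:3].T+T[:3,3]; w[d<=0]=np.nan; return w
def rect(P,name):
    (c,s,a)=cv2.minAreaRect(P[:,:2].astype(np.float32)); print(name,len(P),np.round(c,1),np.round(s,1),round(a,1))
E
python3 - <<'E'
from h import *
for n in("scene","side"):
    p=cv2.imread(f"pics/{n}0.png"); w=cloud(n,np.load(f"pics/{n}0.npy")); hsv=cv2.cvtColor(p,cv2.COLOR_BGR2HSV)
    # regions in 512x384 pixels
    R={"scene":{"tray":(210,185,305,255),"bin":(155,143,218,200)},"side":{"tray":(205,175,275,235),"bin":(188,130,245,178)}}[n]
    for k,(a,b,c,d) in R.items():
        q=w[b:d,a:c].reshape(-1,3); h=hsv[b:d,a:c].reshape(-1,3)
        if k=="tray":
            rect(q[(q[:,2]>100)&(q[:,2]<130)],n+" bar"); m=q[(q[:,2]>100)&(q[:,2]<130)];print(np.percentile(m[:,2],[10,50,90]))
            m=q[(q[:,2]>2)&(q[:,2]<45)&(h[:,2]>70)]; rect(m,n+" tray+mat")
            m=q[(q[:,2]>22)&(q[:,2]<34)&(h[:,1]<60)];rect(m,n+" rims")
            for nm,lo,hi in(("blue",90,125),("yel",15,35)):
                m=q[(h[:,0]>lo)&(h[:,0]<hi)&(h[:,1]>100)&(h[:,2]>60)&(q[:,2]>10)&(q[:,2]<60)]; print(nm,len(m),np.nanmedian(m,0).round(1))
        else:
            m=q[(q[:,2]>70)&(q[:,2]<90)]; rect(m,n+" binrim"); print(np.nanmedian(m[:,2]))
            m=q[(q[:,2]>-3)&(q[:,2]<20)&(h[:,2]>130)]; print("binfloor",np.median(m,0))
E
python3 - <<'E'
import cv2
a=cv2.imread("pics/scene0.png")[180:260,205:310];b=cv2.imread("pics/side0.png")[175:240,200:285]
f=lambda x:cv2.resize(x,(400,300),interpolation=cv2.INTER_CUBIC)
cv2.imwrite("pics/c0.png",cv2.hconcat([f(a),f(b)]))
E
```

```text
scene bar 268 [605.8 -14.9] [195.5 155.8] 11.1
[102.89551682 114.79550166 118.59136534]
scene tray+mat 2624 [549.4  49.7] [318.8 349.7] 9.8
scene rims 341 [553.5  61.1] [298.8 324.3] 11.4
blue 109 [480.  -42.8  31.9]
yel 47 [557.8 -24.   30.6]
scene binrim 450 [412.4 315.3] [204.3 189.5] 73.6
80.38236062052465
binfloor [425.04394419 362.23688588   7.56799388]
side bar 156 [590.5 -18.2] [163.  159.6] 11.2
[106.55913224 115.57855772 119.64532117]
side tray+mat 2210 [535.5  45.5] [308.7 361.2] 5.4
side rims 300 [5.767e+02 2.000e-01] [365.3 212.8] 31.7
blue 49 [488.5 -37.8  33.7]
yel 50 [575.3 -48.6  27.9]
side binrim 321 [413.1 316.6] [205.2 192.4] 73.8
79.27882958420219
binfloor [411.83622748 362.31001452   8.01747765]
```

View pics/c0.png

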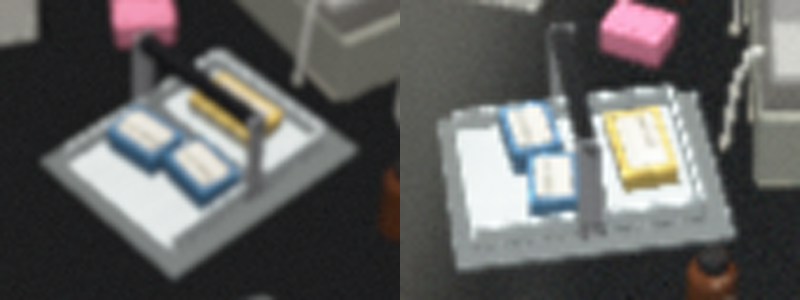

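The crop shows the tray with the black bar. Two blue cartons lie on the open-end half, just below the bar, and the yellow flat one is at the closed end. The pink block is outside the tray. My region masks let in outliers, so I'll refine them.

```bash
cat >> h.py <<'E'
def big(mask):
    n,l,s,_=cv2.connectedComponentsWithStats(mask.astype(np.uint8),connectivity=8)
    return l==1+np.argmax(s[1:,4])
E
python3 - <<'E'
from h import *
for n in("scene","side"):
    p=cv2.imread(f"pics/{n}0.png"); w=cloud(n,np.load(f"pics/{n}0.npy")); hsv=cv2.cvtColor(p,cv2.COLOR_BGR2HSV)
    near=(abs(w[...,0]-530)<160)&(abs(w[...,1]+35)<140)
    m=near&(w[...,2]>100)&(w[...,2]<122); q=w[m]; rect(q,n+" bar"); print(q.mean(0), q.min(0),q.max(0))
    # mat+tray: bright/grey pixels, back-project onto z=4 plane for outline
    m=big(near&(w[...,2]>-6)&(w[...,2]<60)&(hsv[...,2]>75)); 
    i=r.camera_info(n);T=np.linalg.inv(i["camera_from_world"])
    v,u=np.nonzero(m); d=np.stack([(u-i["cx"])/i["fx"],-(v-i["cy"])/i["fy"],-np.ones(len(u))],-1)@T[:3,:3].T
    P=T[:3,3]+d*((4-T[2,3])/d[:,2])[:,None]
    q=w[m]; rect(q[q[:,2]<14],n+" mat z<14"); rect(q[(q[:,2]>20)],n+" rims/cart")
    b=(abs(w[...,0]-411)<130)&(abs(w[...,1]-316)<130)
    m=big(b&(w[...,2]>74)&(w[...,2]<86)); q=w[m]; rect(q,n+" binrim")
    m=big(b&(w[...,2]>2)&(w[...,2]<70)&(hsv[...,2]>60)); print(n,"bin low ext"); rect(w[m],"")
    hsvn=hsv
    for nm,lo,hi in(("blue",90,125),("yel",15,35)):
        m=near&(hsv[...,0]>lo)&(hsv[...,0]<hi)&(hsv[...,1]>100)&(w[...,2]>8)&(w[...,2]<55)&(abs(w[...,0]-530)<100)
        print(nm,m.sum(),np.median(w[m],0).round(1)); rect(w[m],nm)
E
```

```text
scene bar 340 [606.5  -7.3] [213.4 156. ] 15.9
[559.83839488 -20.94991769 111.87785733] [ 496.41854824 -109.82618312  100.01178022] [689.92716776  96.79080191 121.92315039]
scene mat z<14 1396 [527.3 -26.8] [249.2 206.3] 9.8
scene rims/cart 910 [522.4 -30.7] [201.3 156.6] 11.4
scene binrim 388 [412.4 315.3] [204.3 189.5] 73.6
scene bin low ext
 1063 [416.7 327.2] [163.3 169.9] 73.7
blue 109 [480.  -42.8  31.9]
blue 109 [487.1 -43.5] [ 44.4 120.7] 16.2
yel 47 [557.8 -24.   30.6]
yel 47 [565.9 -28.3] [38.  83.4] 44.7
side bar 170 [603.2  -7. ] [207.8 160. ] 16.6
[545.360909   -29.8431737  113.14569291] [ 495.28556442 -111.31535285  100.0701343 ] [687.77998071  99.10437359 121.80536157]
side mat z<14 1419 [504.1 -20. ] [292.9 272.8] 6.3
side rims/cart 743 [521.1 -31.3] [199.6 162.5] 10.7
side binrim 268 [411.4 314.2] [198.2 193.5] 72.0
side bin low ext
 664 [410.2 333.9] [155.1 163.6] 73.7
blue 49 [488.5 -37.8  33.7]
blue 49 [487.7 -40.1] [ 41.9 126.9] 16.2
yel 50 [575.3 -48.6  27.9]
yel 50 [574.4 -18.1] [42.7 82. ] 21.3
```

```bash
python3 - <<'E'
from h import *
def rot(q,c,a): 
    a=np.radians(a); d=q[:,:2]-c; return np.stack([d@[np.cos(a),np.sin(a)],d@[-np.sin(a),np.cos(a)]],1)
for n in("scene","side"):
    p=cv2.imread(f"pics/{n}0.png"); w=cloud(n,np.load(f"pics/{n}0.npy")); hsv=cv2.cvtColor(p,cv2.COLOR_BGR2HSV)
    b=(abs(w[...,0]-411)<130)&(abs(w[...,1]-316)<130)
    q=w[big(b&(w[...,2]>74)&(w[...,2]<86))]; e=rot(q,[411,315],-16.3)
    for k in(0,1): print(n,"binrim",k,np.percentile(e[:,k],[0,1,3,97,99,100]).round(1))
    print(np.histogram(e[:,0],np.arange(-110,111,10))[0]);print(np.histogram(e[:,1],np.arange(-110,111,10))[0])
    q=w[(abs(w[...,0]-522)<90)&(abs(w[...,1]+31)<110)&(w[...,2]>100)&(w[...,2]<122)]
    rect(q,"bar"); e=rot(q,[522,-31],11.2)
    for k in(0,1): print(np.percentile(e[:,k],[0,5,25,50,75,95,100]).round(1))
    q=w[(abs(w[...,0]-525)<150)&(abs(w[...,1]+29)<130)&(w[...,2]>-8)&(w[...,2]<12)&(hsv[...,2]>75)&(hsv[...,1]<70)]; e=rot(q,[525,-29],10.5)
    for k in(0,1): print("mat",np.percentile(e[:,k],[0,1,3,97,99,100]).round(1))
E
```

```text
scene binrim 0 [-93.5 -93.2 -92.3  94.   95.5  96. ]
scene binrim 1 [-101.5  -98.   -96.3   94.7   95.8  102.8]
[ 0 30 57 13 12 15 13 13 12 16 12 15 13 14 13 10 17 11 14 45 43  0]
[ 1 84 43  8  9  9 10  6 12  5  9  9  9  6  8  8  9  6 13 83 40  1]
bar 255 [520.9 -31.5] [ 22.2 155.9] 10.7
[-12.6 -10.5  -8.6  -6.3  -0.5   5.2  10.6]
[-78.2 -75.9 -48.8  -5.9  36.2  72.7  77.6]
mat [-122.6 -120.3 -118.3  119.3  125.   153. ]
mat [-101.8  -99.2  -97.5   87.6   98.8  103.4]
side binrim 0 [-94.7 -94.1 -92.3  95.7  97.1  97.8]
side binrim 1 [-100.4  -97.5  -95.7   94.2   96.    99.9]
[ 0 14 50 10 10  8 10  7 10  9  9  8  9  8  8  8  9  8  8 26 39  0]
[ 1 43 33  5  9  7  6  5  8  6  8  5  7  6  8  4  4  6 13 60 24  0]
bar 144 [520.7 -32. ] [ 21.1 159.6] 11.1
[-11.9  -9.4  -7.   -2.2   2.8   6.4   9.3]
[-80.6 -75.8 -55.3  -9.4  37.3  74.8  79. ]
mat [-169.7 -159.8 -150.5  119.2  143.1  165.9]
mat [-103.7  -99.2  -97.   131.8  145.6  154.5]
```

```bash
cat >> h.py <<'E'
from scipy.spatial.transform import Rotation as Ro, Slerp
def down(az,tilt=0):
    """tool pointing down, tool y along tray x at azimuth az (deg); tilt (deg) lowers the tray's -x end"""
    a=np.radians(az); y=np.array([np.cos(a),np.sin(a),0]); z=np.array([0,0,-1.]); x=np.cross(y,z)
    return Ro.from_euler('z',az,degrees=True)*Ro.from_euler('y',-tilt,degrees=True)*Ro.from_euler('z',-az,degrees=True)*Ro.from_matrix(np.stack([x,y,z],1))
def plan(p1,R1,n,p0=None,R0=None):
    s=r.state(); p0=s["eef_pos"] if p0 is None else np.array(p0,float); R0=Ro.from_rotvec(s["eef_rot"]) if R0 is None else R0
    sl=Slerp([0,1],Ro.concatenate([R0,R1])); p1=np.array(p1,float)
    for k in range(n):
        A,B=sl(k/n),sl((k+1)/n); print(A.inv().apply((p1-p0)/n/10).round(2).tolist(),(A.inv()*B).as_rotvec().round(4).tolist())
E
python3 - <<'E'
from h import *
plan([521,-31.5,190],down(11),20)
w=cloud("scene",np.load("pics/scene0.npy"))
for n in("scene","side"):
    w=cloud(n,np.load(f"pics/{n}0.npy"))
    q=w[(w[...,2]>40)&(w[...,2]<125)&(w[...,0]>250)&(w[...,0]<640)&(w[...,1]>420)&(w[...,1]<640)]
    H=np.histogram2d(q[:,0],q[:,1],bins=[np.arange(250,641,30),np.arange(420,641,20)])[0]; print(H.astype(int))
E
```

```text
[-2.46, -2.01, 0.21] [-0.0001, 0.0, 0.049]
[-2.56, -1.88, 0.21] [-0.0001, 0.0, 0.049]
[-2.65, -1.75, 0.2] [-0.0001, 0.0, 0.049]
[-2.73, -1.62, 0.2] [-0.0001, 0.0, 0.049]
[-2.81, -1.49, 0.2] [-0.0001, 0.0, 0.049]
[-2.88, -1.35, 0.2] [-0.0001, 0.0, 0.049]
[-2.94, -1.21, 0.2] [-0.0001, 0.0, 0.049]
[-2.99, -1.06, 0.2] [-0.0001, 0.0, 0.049]
[-3.04, -0.91, 0.2] [-0.0001, 0.0, 0.049]
[-3.08, -0.76, 0.2] [-0.0001, 0.0, 0.049]
[-3.12, -0.61, 0.2] [-0.0001, 0.0, 0.049]
[-3.14, -0.46, 0.2] [-0.0001, 0.0, 0.049]
[-3.16, -0.3, 0.2] [-0.0001, 0.0, 0.049]
[-3.17, -0.15, 0.2] [-0.0001, 0.0, 0.049]
[-3.18, 0.01, 0.2] [-0.0001, 0.0, 0.049]
[-3.17, 0.16, 0.2] [-0.0001, 0.0, 0.049]
[-3.16, 0.32, 0.2] [-0.0001, 0.0, 0.049]
[-3.14, 0.47, 0.2] [-0.0001, 0.0, 0.049]
[-3.11, 0.63, 0.2] [-0.0001, 0.0, 0.049]
[-3.08, 0.78, 0.2] [-0.0001, 0.0, 0.049]
[[ 0  0  0  0  0  0  0  0  0  0  0]
 [ 0  0  0  0  0  0  0  0  0  0  0]
 [ 0  0  0  0  0  1  0  0  0  0  0]
 [21  0  0  0  3 57 23  0  0  0  0]
 [ 6  0  0  0  3 52 16  4  0  0  0]
 [ 0  0  0  0  0  0  0  0  0  0  0]
 [ 0  0  0  0  0 18  9  2  0  0  0]
 [ 0  0  0  0 19 24 16 15  7  0  0]
 [ 0  0  0 22 20 20 18 10  1  0  0]
 [ 0  0  1 10 21 17 13  0  0  0  0]
 [ 0  0  0  0  1  8  2  0  0  0  0]
 [ 0  0  0  0  0  0  0  0  0  0  0]
 [ 0  0  0  0  0  0  0  0  0  0  0]]
[[ 0  0  0  0  0  0  0  0  0  0  0]
 [ 0  0  0  0  0  0  0  0  0  0  0]
 [ 0  0  0  0  0  0  0  0  0  0  0]
 [13  0  0  0  6 25 13  1  0  0  0]
 [ 4  0  0  0  6 41 16  2  0  0  0]
 [ 0  0  0  0  0  0  0  0  0  0  0]
 [ 0  0  0  0  0 10  7  1  0  0  0]
 [ 0  0  0  0 12 14  9 14  6  0  0]
 [ 0  0  0 16 11 17  9  9  0  0  0]
 [ 0  0  0 11 18 13  9  2  0  0  0]
 [ 0  0  0  0  0  8  1  0  0  0  0]
 [ 0  0  0  0  0  0  0  0  0  0  0]
 [ 0  0  0  0  0  0  0  0  0  0  0]]
```

Call:
send_rows --targets '[{"delta_pos":[-2.46,-2.01,0.21],"delta_rot":[0,0,0.049]},{"delta_pos":[-2.56,-1.88,0.21],"delta_rot":[0,0,0.049]},{"delta_pos":[-2.65,-1.75,0.2],"delta_rot":[0,0,0.049]},{"delta_pos":[-2.73,-1.62,0.2],"delta_rot":[0,0,0.049]},{"delta_pos":[-2.81,-1.49,0.2],"delta_rot":[0,0,0.049]}]' --jaw 8.5 --force 80

```text
t: 0.52
eef_pos: [298.0, 388.1, 220.5]
eef_rot: [-0.996, -2.979, 0.001]
force: [0.9, 0.6, -1.0]
gripper_width: 0.993
grip_force: 0.0
```

Call:
send_rows --targets '[{"delta_pos":[-2.88,-1.35,0.2],"delta_rot":[0,0,0.049]},{"delta_pos":[-2.94,-1.21,0.2],"delta_rot":[0,0,0.049]},{"delta_pos":[-2.99,-1.06,0.2],"delta_rot":[0,0,0.049]},{"delta_pos":[-3.04,-0.91,0.2],"delta_rot":[0,0,0.049]},{"delta_pos":[-3.08,-0.76,0.2],"delta_rot":[0,0,0.049]}]'

```text
t: 0.93
eef_pos: [372.5, 247.9, 210.7]
eef_rot: [-1.354, -2.835, 0.001]
force: [0.6, 0.1, -1.1]
gripper_width: 0.997
grip_force: 0.0
```

Call:
send_rows --targets '[{"delta_pos":[-3.12,-0.61,0.2],"delta_rot":[0,0,0.049]},{"delta_pos":[-3.14,-0.46,0.2],"delta_rot":[0,0,0.049]},{"delta_pos":[-3.16,-0.3,0.2],"delta_rot":[0,0,0.049]},{"delta_pos":[-3.17,-0.15,0.2],"delta_rot":[0,0,0.049]},{"delta_pos":[-3.18,0.01,0.2],"delta_rot":[0,0,0.049]}]'

```text
t: 1.35
eef_pos: [447.0, 107.7, 200.7]
eef_rot: [-1.69, -2.648, 0.0]
force: [0.5, 0.1, -0.5]
gripper_width: 0.995
grip_force: 0.0
```

Call:
send_rows --targets '[{"delta_pos":[-3.17,0.16,0.2],"delta_rot":[0,0,0.049]},{"delta_pos":[-3.16,0.32,0.2],"delta_rot":[0,0,0.049]},{"delta_pos":[-3.14,0.47,0.2],"delta_rot":[0,0,0.049]},{"delta_pos":[-3.11,0.63,0.2],"delta_rot":[0,0,0.049]},{"delta_pos":[-3.08,0.78,0.2],"delta_rot":[0,0,0.049]}]'

```text
t: 1.77
eef_pos: [521.6, -32.4, 190.6]
eef_rot: [-2.001, -2.421, 0.0]
force: [0.8, 1.4, 0.0]
gripper_width: 0.992
grip_force: 0.0
```

```bash
python3 - <<'E'
from h import *
s=r.state(); print(s["t"],s["eef_pos"],s["joint_pos"].round(2),s["gripper_width"])
p,d=r.read_camera("wrist"); i=r.camera_info("wrist"); print(i)
cv2.imwrite("pics/w1.png",p); np.save("pics/w1.npy",d)
s=r.state(); print(s["eef_pos"],s["eef_rot"])
plan([521,-31.5,90],down(11),5)
E
```

```text
1.7667 [521.55831963 -32.40666302 190.566005  ] [-0.18  0.29 -0.15  1.13  0.    1.2 ] 0.9924193380028736
{'fx': 297.3186396354542, 'fy': 297.3186396354542, 'cx': 259.7610442238496, 'cy': 188.04524724245874, 'T_tool_cam': array([[ 3.15035317e-04,  9.46919886e-01,  3.21469484e-01,
         8.25064884e+01],
       [ 9.99999427e-01,  3.05610628e-05, -1.07000518e-03,
        -4.39548163e-01],
       [-1.02303363e-03,  3.21469637e-01, -9.46919334e-01,
        -1.42063678e+02],
       [ 0.00000000e+00,  0.00000000e+00,  0.00000000e+00,
         1.00000000e+00]])}
[524.55532059 -37.41206085 190.13324079] [ 2.00637276  2.41235884 -0.00344476]
[0.14, -0.05, 2.0] [0.0002, 0.0009, -0.0017]
[0.14, -0.05, 2.0] [0.0002, 0.0009, -0.0017]
[0.13, -0.05, 2.0] [0.0002, 0.0009, -0.0017]
[0.13, -0.05, 2.0] [0.0002, 0.0009, -0.0017]
[0.13, -0.05, 2.0] [0.0002, 0.0009, -0.0017]
```

View pics/w1.png

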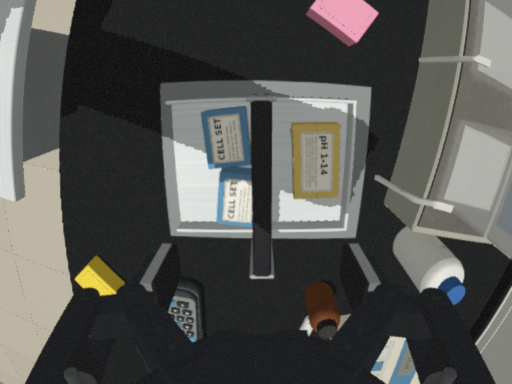

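The wrist picture shows the bar running vertically at u≈261, from v≈100 to v≈275, square to the jaws. I'll use it to measure the bar, tray and mat.

```bash
cat >> h.py <<'E'
def wcloud(d,s):
    """world points of the wrist camera; depth d (mm along axis), s the state at the shot"""
    i=r.camera_info("wrist"); v,u=np.mgrid[0:d.shape[0],0:d.shape[1]]
    a=(u-i["cx"])/i["fx"]; b=(v-i["cy"])/i["fy"]; th=np.hypot(a,b); k=np.tan(np.minimum(th,1.5))/np.maximum(th,1e-9)
    p=np.stack([a*k*d,-b*k*d,-d],-1); T=i["T_tool_cam"]; p=p@T[:3,:3].T+T[:3,3]
    w=Ro.from_rotvec(s["eef_rot"]).apply(p.reshape(-1,3)).reshape(p.shape)+s["eef_pos"]; w[d<=0]=np.nan; return w
def shot(tag,look=True):
    s=r.state(); p,d=r.read_camera("wrist"); cv2.imwrite(f"pics/{tag}.png",p); return s,p,wcloud(d,s),d
E
python3 - <<'E'
from h import *
s,p,w,d=shot("w2"); print(s["eef_pos"],s["eef_rot"])
hsv=cv2.cvtColor(p,cv2.COLOR_BGR2HSV); z=w[...,2]
near=(abs(w[...,0]-522)<140)&(abs(w[...,1]+31)<125)
m=near&(z>105)&(z<125)&(hsv[...,2]<60)&(d>150); m[240:,:]&=False; 
m2=big(near&(z>100)&(z<125)); m2[:, :240]=False; m2[:,285:]=False
rect(w[m2],"bar"); print(np.percentile(w[m2][:,2],[5,50,95]))
m=big(near&(z>-5)&(z<11)&(hsv[...,2]>60)&(hsv[...,1]<60)); m[245:]=False; rect(w[m],"mat/floor"); print(np.percentile(w[m][:,2],[5,50,95]))
m=near&(z>21)&(z<36)&(hsv[...,1]<50)&(hsv[...,2]>90); m=big(m); rect(w[m],"rim"); print(m.sum())
for l in ((w[90,265]),(w[270,261]),w[180,261],w[82,165],w[82,368],w[235,165],w[235,355]): print(l.round(1))
E
```

```text
[524.55532059 -37.41206085 190.13324079] [ 2.00637276  2.41235884 -0.00344476]
bar 3873 [522.3 -30.9] [ 21.6 153.8] 11.4
[113.19555919 115.24565565 116.40974335]
mat/floor 12279 [527.7 -36.5] [244.4 200.9] 10.0
[2.06885014 4.04077993 8.22560255]
rim 1810 [579.  -12.4] [34.3 64.6] 13.1
1810
[513.   44.6 114.6]
[ 537.8 -103.4  115.3]
[522.5 -22.1 116.5]
[403.3  37.    3.7]
[627.3  80.    3.2]
[ 420.3 -154.8   -0.7]
[ 6.650e+02 -1.095e+02 -6.000e-01]
```

Call:
send_rows --targets '[{"delta_pos":[0.13,0,2.0],"delta_rot":[0,0,0]},{"delta_pos":[0.13,0,2.0],"delta_rot":[0,0,0]},{"delta_pos":[0.13,0,2.0],"delta_rot":[0,0,0]},{"delta_pos":[0.13,0,2.0],"delta_rot":[0,0,0]},{"delta_pos":[0.13,0,2.1],"delta_rot":[0,0,0]}]'

```text
t: 2.28
eef_pos: [519.5, -23.7, 89.2]
eef_rot: [-1.997, -2.425, -0.0]
force: [-0.7, 0.5, 0.3]
gripper_width: 0.996
grip_force: 0.0
```

Call:
send_rows --targets '[{"delta_pos":[0,0,0]},{"delta_pos":[0,0,0]},{"delta_pos":[0,0,0]},{"delta_pos":[0,0,0]},{"delta_pos":[0,0,0]}]'

```text
invalid input at $.targets[0]: expected keys delta_pos, delta_rot
```

Call:
send_rows --targets '[{"delta_pos":[-0.4,0,0],"delta_rot":[0,0,0]},{"delta_pos":[-0.3,0,0.1],"delta_rot":[0,0,0]},{"delta_pos":[0,0,0],"delta_rot":[0,0,0]},{"delta_pos":[0,0,0],"delta_rot":[0,0,0]},{"delta_pos":[0,0,0],"delta_rot":[0,0,0]}]'

```text
t: 2.7
eef_pos: [522.7, -31.6, 90.5]
eef_rot: [1.997, 2.422, 0.002]
force: [0.7, -0.3, -0.1]
gripper_width: 0.993
grip_force: 0.0
```

Call:
send_rows --targets '[{"delta_pos":[0,0,0],"delta_rot":[0,0,0]},{"delta_pos":[0,0,0],"delta_rot":[0,0,0]},{"delta_pos":[0,0,0],"delta_rot":[0,0,0]},{"delta_pos":[0,0,0],"delta_rot":[0,0,0]},{"delta_pos":[0,0,0],"delta_rot":[0,0,0]}]' --jaw 0.5 --force 80

```text
t: 3.12
eef_pos: [521.5, -31.4, 89.1]
eef_rot: [-1.998, -2.424, -0.0]
force: [-0.9, -0.3, -0.5]
gripper_width: 0.297
grip_force: 0.0
```

Call:
send_rows --targets '[{"delta_pos":[0,0,0],"delta_rot":[0,0,0]},{"delta_pos":[0,0,0],"delta_rot":[0,0,0]},{"delta_pos":[0,0,0],"delta_rot":[0,0,0]},{"delta_pos":[0,0,0],"delta_rot":[0,0,0]},{"delta_pos":[0,0,0],"delta_rot":[0,0,0]}]'

```text
t: 3.53
eef_pos: [521.8, -31.4, 89.4]
eef_rot: [1.998, 2.424, 0.001]
force: [-1.0, 1.2, 4.7]
gripper_width: 0.172
grip_force: 78.9
```

Call:
send_rows --targets '[{"delta_pos":[0,0,-0.3],"delta_rot":[0,0,0]},{"delta_pos":[0,0,-0.6],"delta_rot":[0,0,0]},{"delta_pos":[0,0,-1.0],"delta_rot":[0,0,0]},{"delta_pos":[0,0,-1.4],"delta_rot":[0,0,0]},{"delta_pos":[0,0,-1.7],"delta_rot":[0,0,0]}]'

```text
t: 3.95
eef_pos: [520.3, -31.2, 138.9]
eef_rot: [-1.997, -2.422, 0.002]
force: [0.4, 0.2, -4.4]
gripper_width: 0.172
grip_force: 78.2
```

Call:
send_rows --targets '[{"delta_pos":[0,0,-1.9],"delta_rot":[0,0,0]},{"delta_pos":[0,0,-1.9],"delta_rot":[0,0,0]},{"delta_pos":[0,0,-1.9],"delta_rot":[0,0,0]},{"delta_pos":[0,0,-1.9],"delta_rot":[0,0,0]},{"delta_pos":[0,0,-1.7],"delta_rot":[0,0,0]}]'

```text
t: 4.37
eef_pos: [521.3, -31.4, 233.7]
eef_rot: [1.998, 2.424, 0.0]
force: [0.7, 0.1, -3.6]
gripper_width: 0.176
grip_force: 78.2
```

Call:
send_rows --targets '[{"delta_pos":[0,0,-1.0],"delta_rot":[0,0,0]},{"delta_pos":[0,0,-0.5],"delta_rot":[0,0,0]},{"delta_pos":[0,0,0],"delta_rot":[0,0,0]},{"delta_pos":[0,0,0],"delta_rot":[0,0,0]},{"delta_pos":[0,0,0],"delta_rot":[0,0,0]}]'

```text
t: 4.78
eef_pos: [520.8, -31.3, 245.8]
eef_rot: [-1.997, -2.422, 0.002]
force: [0.2, 0.3, -4.5]
gripper_width: 0.169
grip_force: 78.2
```

```bash
python3 - <<'E'
from h import *
s,p,w,d=shot("w3"); print(s["t"],s["eef_pos"],s["eef_rot"],s["force"],s["joint_pos"].round(2))
p2,_=r.read_camera("side"); cv2.imwrite("pics/m3.png",cv2.hconcat([cv2.resize(p,(400,300)),cv2.resize(p2[100:250,150:350],(400,300))]))
# lip / pour pose
az=73.7; a=np.radians(az); U=np.array([np.cos(a),np.sin(a),0])
def tcp(lip_u,lip_z,tilt):
    R=down(az,tilt); B=Ro.from_euler('z',az,degrees=True)*Ro.from_euler('y',-tilt,degrees=True)
    lip=np.array([412,314.5,0])+U*lip_u+[0,0,lip_z]
    bar=lip+B.apply([100,0,98]); return bar+R.apply([0,0,16.5]),R   # TCP 16.5 mm beyond the bar centre
for u,z,t in((45,135,0),(45,110,12),(45,105,20),(45,105,30),(45,108,40)): print(u,z,t,tcp(u,z,t)[0].round(1))
p1,R1=tcp(45,150,0); print("target",p1); plan(p1,R1,25)
E
```

```text
4.7833 [520.7590862  -31.2852745  245.81521493] [-1.99692209e+00 -2.42249349e+00  1.75370185e-03] [ 0.18148208  0.26725301 -4.47185996] [-0.18  0.27 -0.04  1.27  0.    1.2 ]
45 135 0 [452.7 453.7 216.5]
45 110 12 [447.3 435.3 210.5]
45 105 20 [443.2 421.1 215.8]
45 105 30 [437.5 401.7 225.6]
45 108 40 [431.4 380.9 234.7]
target [452.69667279 453.67176734 231.5       ]
[1.96, 0.1, 0.06] [-0.0001, -0.0001, -0.0438]
[1.95, 0.19, 0.06] [-0.0001, -0.0001, -0.0438]
[1.94, 0.27, 0.06] [-0.0001, -0.0001, -0.0438]
[1.93, 0.36, 0.06] [-0.0001, -0.0001, -0.0438]
[1.91, 0.44, 0.06] [-0.0001, -0.0001, -0.0438]
[1.89, 0.53, 0.06] [-0.0001, -0.0001, -0.0438]
[1.86, 0.61, 0.06] [-0.0001, -0.0001, -0.0438]
[1.83, 0.69, 0.06] [-0.0001, -0.0001, -0.0438]
[1.8, 0.77, 0.06] [-0.0001, -0.0001, -0.0438]
[1.77, 0.85, 0.06] [-0.0001, -0.0001, -0.0438]
[1.73, 0.92, 0.06] [-0.0001, -0.0001, -0.0438]
[1.69, 1.0, 0.06] [-0.0001, -0.0001, -0.0438]
[1.64, 1.07, 0.06] [-0.0001, -0.0001, -0.0438]
[1.59, 1.14, 0.06] [-0.0001, -0.0001, -0.0438]
[1.54, 1.21, 0.06] [-0.0001, -0.0001, -0.0438]
[1.49, 1.28, 0.06] [-0.0001, -0.0001, -0.0438]
[1.43, 1.34, 0.06] [-0.0001, -0.0001, -0.0438]
[1.37, 1.4, 0.06] [-0.0001, -0.0001, -0.0438]
[1.31, 1.46, 0.06] [-0.0001, -0.0001, -0.0438]
[1.24, 1.51, 0.06] [-0.0001, -0.0001, -0.0438]
[1.17, 1.57, 0.06] [-0.0001, -0.0001, -0.0438]
[1.1, 1.62, 0.06] [-0.0001, -0.0001, -0.0438]
[1.03, 1.66, 0.06] [-0.0001, -0.0001, -0.0438]
[0.96, 1.71, 0.06] [-0.0001, -0.0001, -0.0438]
[0.88, 1.75, 0.06] [-0.0001, -0.0001, -0.0438]
```

View pics/m3.png

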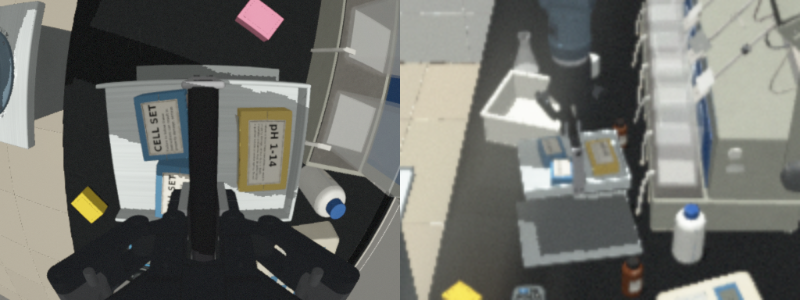

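The composite shows the tray level in the gripper with all three cartons on it and the mat bare below. I'll carry it to the bin with gentle ramps.

Call:
send_rows --targets '[{"delta_pos":[0.7,0.03,0.02],"delta_rot":[0,0,-0.015]},{"delta_pos":[1.26,0.07,0.04],"delta_rot":[0,0,-0.029]},{"delta_pos":[1.95,0.19,0.06],"delta_rot":[0,0,-0.044]},{"delta_pos":[1.94,0.27,0.06],"delta_rot":[0,0,-0.044]},{"delta_pos":[1.93,0.36,0.06],"delta_rot":[0,0,-0.044]}]'

```text
t: 5.3
eef_pos: [509.7, 48.1, 244.4]
eef_rot: [-1.772, -2.593, -0.001]
force: [0.2, 0.7, -3.6]
gripper_width: 0.174
grip_force: 78.2
```

Call:
send_rows --targets '[{"delta_pos":[1.91,0.44,0.06],"delta_rot":[0,0,-0.044]},{"delta_pos":[1.89,0.53,0.06],"delta_rot":[0,0,-0.044]},{"delta_pos":[1.86,0.61,0.06],"delta_rot":[0,0,-0.044]},{"delta_pos":[1.83,0.69,0.06],"delta_rot":[0,0,-0.044]},{"delta_pos":[1.8,0.77,0.06],"delta_rot":[0,0,-0.044]}]'

```text
t: 5.72
eef_pos: [495.8, 145.3, 241.5]
eef_rot: [-1.476, -2.773, -0.001]
force: [0.0, -0.3, -4.3]
gripper_width: 0.174
grip_force: 78.2
```

Call:
send_rows --targets '[{"delta_pos":[1.77,0.85,0.06],"delta_rot":[0,0,-0.044]},{"delta_pos":[1.73,0.92,0.06],"delta_rot":[0,0,-0.044]},{"delta_pos":[1.69,1.0,0.06],"delta_rot":[0,0,-0.044]},{"delta_pos":[1.64,1.07,0.06],"delta_rot":[0,0,-0.044]},{"delta_pos":[1.59,1.14,0.06],"delta_rot":[0,0,-0.044]}]'

```text
t: 6.13
eef_pos: [481.7, 242.2, 238.5]
eef_rot: [-1.162, -2.918, -0.0]
force: [-0.3, 0.0, -3.9]
gripper_width: 0.173
grip_force: 78.2
```

Call:
send_rows --targets '[{"delta_pos":[1.54,1.21,0.06],"delta_rot":[0,0,-0.044]},{"delta_pos":[1.49,1.28,0.06],"delta_rot":[0,0,-0.044]},{"delta_pos":[1.43,1.34,0.06],"delta_rot":[0,0,-0.044]},{"delta_pos":[1.37,1.4,0.06],"delta_rot":[0,0,-0.044]},{"delta_pos":[1.31,1.46,0.06],"delta_rot":[0,0,-0.044]}]'

```text
t: 6.55
eef_pos: [467.5, 339.2, 235.4]
eef_rot: [-0.835, -3.028, -0.0]
force: [-0.2, 0.1, -4.0]
gripper_width: 0.171
grip_force: 78.2
```

Call:
send_rows --targets '[{"delta_pos":[1.24,1.51,0.06],"delta_rot":[0,0,-0.044]},{"delta_pos":[1.17,1.57,0.06],"delta_rot":[0,0,-0.044]},{"delta_pos":[1.1,1.62,0.06],"delta_rot":[0,0,-0.044]},{"delta_pos":[1.03,1.66,0.06],"delta_rot":[0,0,-0.044]},{"delta_pos":[0.96,1.71,0.06],"delta_rot":[0,0,-0.044]}]'

```text
t: 6.97
eef_pos: [453.3, 435.9, 232.3]
eef_rot: [-0.498, -3.101, 0.0]
force: [0.6, -0.5, -3.7]
gripper_width: 0.173
grip_force: 78.2
```

Call:
send_rows --targets '[{"delta_pos":[0.57,1.13,0.04],"delta_rot":[0,0,-0.029]},{"delta_pos":[0.3,0.6,0.02],"delta_rot":[0,0,-0.015]},{"delta_pos":[0,0,0],"delta_rot":[0,0,0]},{"delta_pos":[0,0,0],"delta_rot":[0,0,0]},{"delta_pos":[0,0,0],"delta_rot":[0,0,0]}]'

```text
t: 7.38
eef_pos: [451.8, 452.6, 232.1]
eef_rot: [-0.437, -3.111, 0.001]
force: [-0.3, -0.3, -4.0]
gripper_width: 0.167
grip_force: 78.2
```

```bash
cat >> h.py <<'E'
BIN=np.array([412,314.5,0])
def tcp(u,z,t,az=73.7,bin=BIN):
    a=np.radians(az); R=down(az,t); B=Ro.from_euler('z',az,degrees=True)*Ro.from_euler('y',-t,degrees=True)
    return bin+np.array([np.cos(a)*u,np.sin(a)*u,z])+B.apply([100,0,98])+R.apply([0,0,16.5]),R
def via(*ws,n):
    """rows through way points (u,z,tilt), n rows each"""
    s=r.state(); p0,R0=s["eef_pos"],Ro.from_rotvec(s["eef_rot"])
    for w in ws:
        p1,R1=tcp(*w); print(w); plan(p1,R1,n,p0,R0); p0,R0=p1,R1
E
python3 - <<'E'
from h import *
s,p,w,d=shot("w4"); print(s["t"],s["eef_pos"],s["force"],s["joint_pos"].round(2))
p1,q1=r.read_camera("scene");p2,q2=r.read_camera("side"); np.save("pics/scene4.npy",q1);np.save("pics/side4.npy",q2);cv2.imwrite("pics/scene4.png",p1);cv2.imwrite("pics/side4.png",p2)
cv2.imwrite("pics/m4.png",cv2.hconcat([cv2.resize(p,(400,300)),cv2.resize(p1[110:260,130:330],(400,300))]))
# mat, now bare
for n,p,q in(("scene",p1,q1),("side",p2,q2)):
    w=cloud(n,q); hsv=cv2.cvtColor(p,cv2.COLOR_BGR2HSV)
    m=big((abs(w[...,0]-525)<150)&(abs(w[...,1]+30)<125)&(w[...,2]<25)&(w[...,2]>-10)&(hsv[...,2]>60)&(hsv[...,1]<60)); rect(w[m],n+" mat")
via((45,120,8),(45,108,16),(45,105,24),n=5)
E
```

```text
7.3833 [451.81146915 452.61808475 232.08795577] [-0.25065001 -0.33607147 -4.00456229] [ 0.69  0.52  0.3   1.35 -0.    0.97]
scene mat 2692 [527.7 -29.6] [252.7 203.3] 10.1
side mat 2360 [522.7 -29.6] [248.6 295.2] 90.0
(45, 120, 8)
[-0.0, -0.22, 0.35] [-0.0279, -0.0, 0.0009]
[-0.0, -0.23, 0.35] [-0.0279, -0.0, 0.0009]
[-0.0, -0.24, 0.34] [-0.0279, -0.0, 0.0009]
[-0.0, -0.25, 0.33] [-0.0279, -0.0, 0.0009]
[-0.0, -0.26, 0.33] [-0.0279, -0.0, 0.0009]
(45, 108, 16)
[-0.0, -0.28, -0.02] [-0.0279, -0.0, -0.0]
[-0.0, -0.28, -0.03] [-0.0279, 0.0, 0.0]
[-0.0, -0.28, -0.04] [-0.0279, -0.0, -0.0]
[-0.0, -0.28, -0.05] [-0.0279, 0.0, -0.0]
[-0.0, -0.28, -0.06] [-0.0279, 0.0, 0.0]
(45, 105, 24)
[0.0, -0.26, -0.2] [-0.0279, 0.0, 0.0]
[0.0, -0.26, -0.21] [-0.0279, 0.0, 0.0]
[0.0, -0.25, -0.22] [-0.0279, -0.0, 0.0]
[0.0, -0.24, -0.23] [-0.0279, 0.0, 0.0]
[0.0, -0.24, -0.23] [-0.0279, 0.0, 0.0]
```

View pics/m4.png

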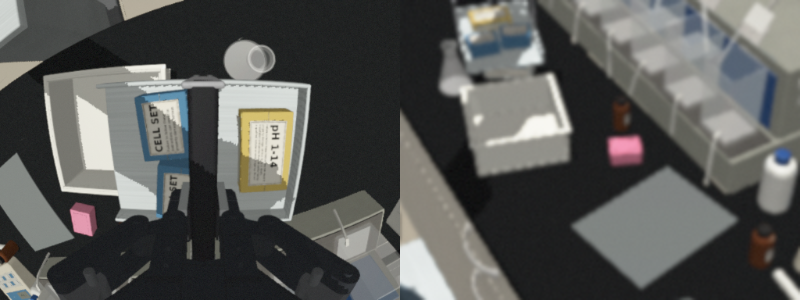

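The composite shows the tray level over the far side of the bin, all cartons aboard, and its open end over the bin. The mat is bare, centred near (527,-30) with yaw 10°. Next I'll tip it.

Call:
send_rows --targets '[{"delta_pos":[0,-0.22,0.35],"delta_rot":[-0.028,0,0]},{"delta_pos":[0,-0.23,0.35],"delta_rot":[-0.028,0,0]},{"delta_pos":[0,-0.24,0.34],"delta_rot":[-0.028,0,0]},{"delta_pos":[0,-0.25,0.33],"delta_rot":[-0.028,0,0]},{"delta_pos":[0,-0.26,0.33],"delta_rot":[-0.028,0,0]}]'

```text
t: 7.95
eef_pos: [449.1, 441.7, 214.5]
eef_rot: [0.434, 3.084, 0.218]
force: [0.4, -0.2, -5.2]
gripper_width: 0.174
grip_force: 78.3
```

Call:
send_rows --targets '[{"delta_pos":[0,-0.28,-0.02],"delta_rot":[-0.028,0,0]},{"delta_pos":[0,-0.28,-0.03],"delta_rot":[-0.028,0,0]},{"delta_pos":[0,-0.28,-0.04],"delta_rot":[-0.028,0,0]},{"delta_pos":[0,-0.28,-0.05],"delta_rot":[-0.028,0,0]},{"delta_pos":[0,-0.28,-0.06],"delta_rot":[-0.028,0,0]}]'

```text
t: 8.37
eef_pos: [445.0, 427.8, 213.7]
eef_rot: [0.429, 3.042, 0.429]
force: [0.3, -0.3, -3.7]
gripper_width: 0.169
grip_force: 78.3
```

```bash
python3 - <<'E'
from h import *
s,p,w,d=shot("w5"); print(s["t"],s["eef_pos"],s["force"],s["joint_pos"].round(2)); R=Ro.from_rotvec(s["eef_rot"]).as_matrix(); print(np.degrees(np.arcsin(R[2,1])), tcp(45,108,16)[0])
hsv=cv2.cvtColor(p,cv2.COLOR_BGR2HSV)
for nm,lo,hi in(("blue",95,120),("yel",15,35)):
    m=(hsv[...,0]>lo)&(hsv[...,0]<hi)&(hsv[...,1]>100)&(d>0)&(d<420); m=big(m); q=w[m]; T=(q-s["eef_pos"])@R; print(nm,m.sum(),np.median(q,0).round(0),"tool",np.median(T,0).round(0),T.min(0).round(0),T.max(0).round(0))
z=w[...,2]; m=big((abs(w[...,0]-412)<140)&(abs(w[...,1]-314)<140)&(z>73)&(z<87)); rect(w[m],"binrim")
via((45,106,22),(45,106,28),n=5)
E
```

```text
8.3667 [444.96280366 427.81202841 213.74167356] [ 0.34870024 -0.32819751 -3.69678779] [ 0.57  0.27 -0.16  0.93  0.18  0.87]
16.070795514172858 [445.30439586 428.3921517  213.9065638 ]
blue 3068 [421. 417. 153.] tool [ 20. -33.  52.] [-60. -60. -45.] [66. -8. 78.]
yel 2869 [444. 498. 169.] tool [21. 52. 60.] [-37.  33.  57.] [49. 95. 82.]
binrim 4968 [413.6 313.8] [190.4 190.4] 73.6
(45, 106, 22)
[-0.01, -0.15, -0.16] [-0.0208, -0.0002, 0.0007]
[-0.01, -0.15, -0.17] [-0.0208, -0.0002, 0.0007]
[-0.01, -0.14, -0.17] [-0.0208, -0.0002, 0.0007]
[-0.01, -0.14, -0.17] [-0.0208, -0.0002, 0.0007]
[-0.01, -0.14, -0.17] [-0.0208, -0.0002, 0.0007]
(45, 106, 28)
[-0.0, -0.18, -0.2] [-0.0209, 0.0, 0.0]
[-0.0, -0.18, -0.2] [-0.0209, -0.0, 0.0]
[-0.0, -0.17, -0.21] [-0.0209, 0.0, 0.0]
[-0.0, -0.17, -0.21] [-0.0209, 0.0, 0.0]
[-0.0, -0.16, -0.21] [-0.0209, 0.0, 0.0]
```

Call:
send_rows --targets '[{"delta_pos":[0,-0.15,-0.16],"delta_rot":[-0.021,0,0]},{"delta_pos":[0,-0.15,-0.17],"delta_rot":[-0.021,0,0]},{"delta_pos":[0,-0.14,-0.17],"delta_rot":[-0.021,0,0]},{"delta_pos":[0,-0.14,-0.17],"delta_rot":[-0.021,0,0]},{"delta_pos":[0,-0.14,-0.17],"delta_rot":[-0.021,0,0]}]'

```text
t: 8.83
eef_pos: [442.4, 419.6, 219.6]
eef_rot: [0.422, 3.002, 0.588]
force: [0.3, 0.0, -3.9]
gripper_width: 0.177
grip_force: 78.4
```

Call:
send_rows --targets '[{"delta_pos":[0,0,0],"delta_rot":[0,0,0]},{"delta_pos":[0,0,0],"delta_rot":[0,0,0]},{"delta_pos":[0,0,0],"delta_rot":[0,0,0]},{"delta_pos":[0,0,0],"delta_rot":[0,0,0]},{"delta_pos":[0,0,0],"delta_rot":[0,0,0]}]'

```text
t: 9.25
eef_pos: [442.7, 420.3, 219.7]
eef_rot: [0.421, 3.003, 0.586]
force: [-0.5, 0.1, -1.7]
gripper_width: 0.17
grip_force: 78.5
```

Call:
send_rows --targets '[{"delta_pos":[0,0,0],"delta_rot":[0,0,0]},{"delta_pos":[0,0,0],"delta_rot":[0,0,0]},{"delta_pos":[0,0,0],"delta_rot":[0,0,0]},{"delta_pos":[0,0,0],"delta_rot":[0,0,0]},{"delta_pos":[0,0,0],"delta_rot":[0,0,0]}]'

```text
t: 9.67
eef_pos: [442.5, 420.0, 219.4]
eef_rot: [0.421, 3.003, 0.585]
force: [-0.6, -0.2, -2.8]
gripper_width: 0.174
grip_force: 78.5
```

```bash
python3 - <<'E'
from h import *
s,p,w,d=shot("w6"); print(s["t"],s["eef_pos"],s["force"],s["joint_pos"].round(2))
p1,q1=r.read_camera("scene")
cv2.imwrite("pics/m6.png",cv2.hconcat([cv2.resize(p,(400,300)),cv2.resize(p1[90:210,120:280],(400,300))]))
E
```

```text
9.6667 [442.45217252 419.97092606 219.41322657] [-0.58849658 -0.19690306 -2.84760855] [ 0.52  0.19 -0.28  0.82  0.27  0.84]
```

View pics/m6.png

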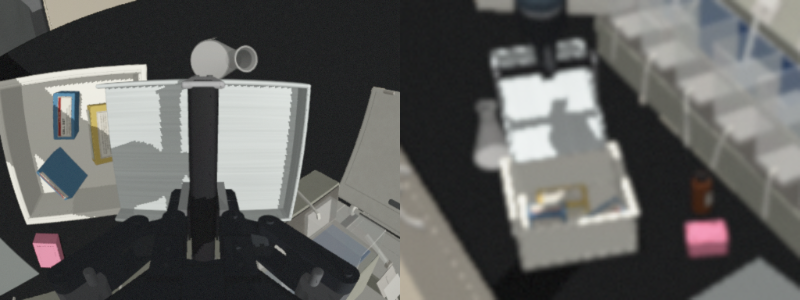

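The wrist view shows all three cartons in the bin, two blue at about (65,115) and (63,172) and the yellow at (100,132). The tray is empty. Now I'll lift, level and carry it back.

```bash
python3 - <<'E'
from h import *
s=r.state(); p0,R0=s["eef_pos"],Ro.from_rotvec(s["eef_rot"])
p1,R1=tcp(45,165,0); print(p1); plan(p1,R1,10,p0,R0)
print(); plan([526,-30,246],down(10.5),20,p1,R1)
E
```

```text
[452.69667279 453.67176734 246.5       ]
[-0.01, 0.43, -0.12] [0.0385, -0.0001, 0.0006]
[-0.01, 0.42, -0.14] [0.0385, -0.0001, 0.0006]
[-0.01, 0.42, -0.15] [0.0385, -0.0001, 0.0006]
[-0.01, 0.41, -0.17] [0.0385, -0.0001, 0.0006]
[-0.0, 0.41, -0.18] [0.0385, -0.0001, 0.0006]
[-0.0, 0.4, -0.2] [0.0385, -0.0001, 0.0006]
[-0.0, 0.39, -0.21] [0.0385, -0.0001, 0.0006]
[-0.0, 0.38, -0.23] [0.0385, -0.0001, 0.0006]
[-0.0, 0.37, -0.24] [0.0385, -0.0001, 0.0006]
[-0.0, 0.36, -0.26] [0.0385, -0.0001, 0.0006]

[-1.03, -2.22, 0.0] [0.0, 0.0, 0.0552]
[-1.15, -2.16, 0.0] [0.0, 0.0, 0.0552]
[-1.27, -2.09, 0.0] [0.0, 0.0, 0.0552]
[-1.38, -2.02, 0.0] [0.0, 0.0, 0.0552]
[-1.49, -1.94, 0.0] [0.0, 0.0, 0.0552]
[-1.6, -1.85, 0.0] [0.0, 0.0, 0.0552]
[-1.7, -1.76, 0.0] [0.0, 0.0, 0.0552]
[-1.79, -1.67, 0.0] [0.0, 0.0, 0.0552]
[-1.88, -1.57, 0.0] [0.0, 0.0, 0.0552]
[-1.96, -1.46, 0.0] [0.0, 0.0, 0.0552]
[-2.04, -1.35, 0.0] [0.0, 0.0, 0.0552]
[-2.11, -1.23, 0.0] [0.0, 0.0, 0.0552]
[-2.18, -1.12, 0.0] [0.0, 0.0, 0.0552]
[-2.23, -0.99, 0.0] [0.0, 0.0, 0.0552]
[-2.29, -0.87, 0.0] [0.0, 0.0, 0.0552]
[-2.33, -0.74, 0.0] [0.0, 0.0, 0.0552]
[-2.37, -0.61, 0.0] [0.0, 0.0, 0.0552]
[-2.4, -0.48, 0.0] [0.0, 0.0, 0.0552]
[-2.42, -0.35, 0.0] [0.0, 0.0, 0.0552]
[-2.44, -0.21, 0.0] [0.0, 0.0, 0.0552]
```

Call:
send_rows --targets '[{"delta_pos":[0,0.43,-0.12],"delta_rot":[0.0385,0,0]},{"delta_pos":[0,0.42,-0.14],"delta_rot":[0.0385,0,0]},{"delta_pos":[0,0.42,-0.15],"delta_rot":[0.0385,0,0]},{"delta_pos":[0,0.41,-0.17],"delta_rot":[0.0385,0,0]},{"delta_pos":[0,0.41,-0.18],"delta_rot":[0.0385,0,0]}]'

```text
t: 10.18
eef_pos: [447.4, 437.2, 233.4]
eef_rot: [0.431, 3.071, 0.295]
force: [0.4, -0.2, -3.5]
gripper_width: 0.171
grip_force: 78.6
```

Call:
send_rows --targets '[{"delta_pos":[0,0.4,-0.2],"delta_rot":[0.0385,0,0]},{"delta_pos":[0,0.39,-0.21],"delta_rot":[0.0385,0,0]},{"delta_pos":[0,0.38,-0.23],"delta_rot":[0.0385,0,0]},{"delta_pos":[0,0.37,-0.24],"delta_rot":[0.0385,0,0]},{"delta_pos":[0,0.36,-0.26],"delta_rot":[0.0385,0,0.006]}]'

```text
t: 10.6
eef_pos: [452.4, 454.4, 246.9]
eef_rot: [0.446, 3.11, -0.001]
force: [0.8, -0.0, -2.9]
gripper_width: 0.17
grip_force: 78.6
```

Call:
send_rows --targets '[{"delta_pos":[-1.03,-2.22,0],"delta_rot":[0,0,0.055]},{"delta_pos":[-1.15,-2.16,0],"delta_rot":[0,0,0.055]},{"delta_pos":[-1.27,-2.09,0],"delta_rot":[0,0,0.055]},{"delta_pos":[-1.38,-2.02,0],"delta_rot":[0,0,0.055]},{"delta_pos":[-1.49,-1.94,0],"delta_rot":[0,0,0.055]}]'

```text
t: 11.02
eef_pos: [470.8, 332.3, 246.5]
eef_rot: [0.871, 3.018, 0.002]
force: [0.5, 0.1, -2.3]
gripper_width: 0.175
grip_force: 79.0
```

Call:
send_rows --targets '[{"delta_pos":[-1.6,-1.85,0],"delta_rot":[0,0,0.055]},{"delta_pos":[-1.7,-1.76,0],"delta_rot":[0,0,0.055]},{"delta_pos":[-1.79,-1.67,0],"delta_rot":[0,0,0.055]},{"delta_pos":[-1.88,-1.57,0],"delta_rot":[0,0,0.055]},{"delta_pos":[-1.96,-1.46,0],"delta_rot":[0,0,0.055]}]'

```text
t: 11.43
eef_pos: [489.3, 211.1, 246.7]
eef_rot: [1.277, 2.87, 0.002]
force: [0.0, 0.6, -2.8]
gripper_width: 0.17
grip_force: 79.0
```

Call:
send_rows --targets '[{"delta_pos":[-2.04,-1.35,0],"delta_rot":[0,0,0.055]},{"delta_pos":[-2.11,-1.23,0],"delta_rot":[0,0,0.055]},{"delta_pos":[-2.18,-1.12,0],"delta_rot":[0,0,0.055]},{"delta_pos":[-2.23,-0.99,0],"delta_rot":[0,0,0.055]},{"delta_pos":[-2.29,-0.87,0],"delta_rot":[0,0,0.055]}]'

```text
t: 11.85
eef_pos: [508.0, 90.1, 246.8]
eef_rot: [1.658, 2.668, 0.002]
force: [-0.7, 0.0, -2.5]
gripper_width: 0.172
grip_force: 79.0
```

Call:
send_rows --targets '[{"delta_pos":[-2.33,-0.74,0],"delta_rot":[0,0,0.055]},{"delta_pos":[-2.37,-0.61,0],"delta_rot":[0,0,0.055]},{"delta_pos":[-2.4,-0.48,0],"delta_rot":[0,0,0.055]},{"delta_pos":[-2.42,-0.35,0],"delta_rot":[0,0,0.055]},{"delta_pos":[-2.44,-0.21,0],"delta_rot":[0,0,0.055]}]'

```text
t: 12.27
eef_pos: [526.8, -30.9, 246.7]
eef_rot: [2.008, 2.415, 0.002]
force: [0.3, 0.6, -3.0]
gripper_width: 0.171
grip_force: 79.0
```

Call:
send_rows --targets '[{"delta_pos":[0,0,0],"delta_rot":[0,0,0]},{"delta_pos":[0,0,0],"delta_rot":[0,0,0]},{"delta_pos":[0,0,0],"delta_rot":[0,0,0]},{"delta_pos":[0,0,0],"delta_rot":[0,0,0]},{"delta_pos":[0,0,0],"delta_rot":[0,0,0]}]'

```text
t: 12.68
eef_pos: [526.1, -28.9, 246.5]
eef_rot: [-2.003, -2.42, -0.001]
force: [0.4, 0.2, -2.1]
gripper_width: 0.175
grip_force: 79.0
```

```bash
python3 - <<'E'
from h import *
s,p,w,d=shot("w7"); print(s["t"],s["eef_pos"],s["force"])
R=Ro.from_rotvec(s["eef_rot"]).as_matrix(); print(R.round(3))
plan([526,-30,100],down(10.5),10)
E
```

```text
12.6833 [526.1371009  -28.88901538 246.53489113] [ 0.42808836  0.20040447 -2.10501714]
[[-0.187  0.982  0.   ]
 [ 0.982  0.187  0.   ]
 [ 0.     0.    -1.   ]]
[-0.01, -0.0, 1.47] [0.0, -0.0, 0.0004]
[-0.01, -0.0, 1.47] [0.0, -0.0, 0.0004]
[-0.01, -0.0, 1.47] [0.0, -0.0, 0.0004]
[-0.01, -0.0, 1.47] [0.0, -0.0, 0.0004]
[-0.01, -0.0, 1.47] [0.0, -0.0, 0.0004]
[-0.01, -0.0, 1.47] [0.0, -0.0, 0.0004]
[-0.01, -0.0, 1.47] [0.0, -0.0, 0.0004]
[-0.01, -0.0, 1.47] [0.0, -0.0, 0.0004]
[-0.01, -0.0, 1.47] [0.0, -0.0, 0.0004]
[-0.01, -0.0, 1.47] [0.0, -0.0, 0.0004]
```

Call:
send_rows --targets '[{"delta_pos":[0,0,1.47],"delta_rot":[0,0,0]},{"delta_pos":[0,0,1.47],"delta_rot":[0,0,0]},{"delta_pos":[0,0,1.47],"delta_rot":[0,0,0]},{"delta_pos":[0,0,1.47],"delta_rot":[0,0,0]},{"delta_pos":[0,0,1.47],"delta_rot":[0,0,0]}]'

```text
t: 13.15
eef_pos: [526.2, -29.1, 172.4]
eef_rot: [2.004, 2.419, 0.001]
force: [-0.4, 0.1, -2.2]
gripper_width: 0.173
grip_force: 79.0
```

Call:
send_rows --targets '[{"delta_pos":[0,0,1.47],"delta_rot":[0,0,0]},{"delta_pos":[0,0,1.47],"delta_rot":[0,0,0]},{"delta_pos":[0,0,1.47],"delta_rot":[0,0,0]},{"delta_pos":[0,0,1.47],"delta_rot":[0,0,0]},{"delta_pos":[0,0,1.4],"delta_rot":[0,0,0]}]'

```text
t: 13.57
eef_pos: [526.1, -29.1, 99.5]
eef_rot: [-2.004, -2.419, -0.0]
force: [0.0, -0.4, -3.3]
gripper_width: 0.173
grip_force: 79.0
```

Call:
send_rows --targets '[{"delta_pos":[0,0,0.4],"delta_rot":[0,0,0]},{"delta_pos":[0,0,0.3],"delta_rot":[0,0,0]},{"delta_pos":[0,0,0.2],"delta_rot":[0,0,0]},{"delta_pos":[0,0,0.1],"delta_rot":[0,0,0]},{"delta_pos":[0,0,0.05],"delta_rot":[0,0,0]}]'

```text
t: 13.98
eef_pos: [526.9, -29.9, 90.4]
eef_rot: [2.004, 2.418, 0.001]
force: [-0.3, 0.1, -3.0]
gripper_width: 0.173
grip_force: 79.0
```

Call:
send_rows --targets '[{"delta_pos":[0,0,0],"delta_rot":[0,0,0]},{"delta_pos":[0,0,0],"delta_rot":[0,0,0]},{"delta_pos":[0,0,0],"delta_rot":[0,0,0]},{"delta_pos":[0,0,0],"delta_rot":[0,0,0]},{"delta_pos":[0,0,0],"delta_rot":[0,0,0]}]'

```text
t: 14.4
eef_pos: [526.3, -29.9, 89.8]
eef_rot: [2.006, 2.418, 0.0]
force: [-0.2, 0.3, -3.0]
gripper_width: 0.175
grip_force: 79.0
```

Not yet in contact (force still -3 N), so I'll ease down a little further.

Call:
send_rows --targets '[{"delta_pos":[0,0,0.05],"delta_rot":[0,0,0]},{"delta_pos":[0,0,0.05],"delta_rot":[0,0,0]},{"delta_pos":[0,0,0],"delta_rot":[0,0,0]},{"delta_pos":[0,0,0],"delta_rot":[0,0,0]},{"delta_pos":[0,0,0],"delta_rot":[0,0,0]}]'

```text
t: 14.82
eef_pos: [526.3, -29.9, 89.4]
eef_rot: [2.005, 2.418, 0.0]
force: [-3.6, 0.3, 5.6]
gripper_width: 0.172
grip_force: 80.1
```

Contact. Now I'll open and retreat.

Call:
send_rows --targets '[{"delta_pos":[0,0,0],"delta_rot":[0,0,0]},{"delta_pos":[0,0,0],"delta_rot":[0,0,0]},{"delta_pos":[0,0,0],"delta_rot":[0,0,0]},{"delta_pos":[0,0,0],"delta_rot":[0,0,0]},{"delta_pos":[0,0,0],"delta_rot":[0,0,0]}]' --jaw 8.5

```text
t: 15.23
eef_pos: [526.3, -29.9, 88.6]
eef_rot: [-2.006, -2.418, -0.0]
force: [-0.4, 0.4, -0.6]
gripper_width: 0.872
grip_force: 0.0
```

Call:
send_rows --targets '[{"delta_pos":[0,0,0],"delta_rot":[0,0,0]},{"delta_pos":[0,0,0],"delta_rot":[0,0,0]},{"delta_pos":[0,0,0],"delta_rot":[0,0,0]},{"delta_pos":[0,0,0],"delta_rot":[0,0,0]},{"delta_pos":[0,0,0],"delta_rot":[0,0,0]}]'

```text
t: 15.65
eef_pos: [526.2, -29.9, 88.7]
eef_rot: [-2.005, -2.418, -0.0]
force: [-0.4, -0.3, -0.3]
gripper_width: 0.994
grip_force: 0.0
```

Call:
send_rows --targets '[{"delta_pos":[0,0,-1],"delta_rot":[0,0,0]},{"delta_pos":[0,0,-2],"delta_rot":[0,0,0]},{"delta_pos":[0,0,-3],"delta_rot":[0,0,0]},{"delta_pos":[0,0,-3],"delta_rot":[0,0,0]},{"delta_pos":[0,0,-3],"delta_rot":[0,0,0]}]'

```text
t: 16.07
eef_pos: [525.8, -29.8, 210.6]
eef_rot: [-2.005, -2.418, -0.0]
force: [0.7, -0.1, -0.4]
gripper_width: 0.997
grip_force: 0.0
```

Call:
send_rows --targets '[{"delta_pos":[0,0,-2],"delta_rot":[0,0,0]},{"delta_pos":[0,0,-1],"delta_rot":[0,0,0]},{"delta_pos":[0,0,0],"delta_rot":[0,0,0]},{"delta_pos":[0,0,0],"delta_rot":[0,0,0]},{"delta_pos":[0,0,0],"delta_rot":[0,0,0]}]'

```text
t: 16.48
eef_pos: [525.3, -29.7, 237.1]
eef_rot: [-2.004, -2.416, 0.002]
force: [-0.4, 0.8, 0.2]
gripper_width: 0.993
grip_force: 0.0
```

```bash
python3 - <<'E'
from h import *
s,p,w,d=shot("w8"); p1,q1=r.read_camera("scene"); hsv=cv2.cvtColor(p,cv2.COLOR_BGR2HSV); z=w[...,2]
near=(abs(w[...,0]-526)<140)&(abs(w[...,1]+31)<125)
m=big(near&(z>100)&(z<125)); m[:,:240]=False; m[:,285:]=False; rect(w[m],"bar"); print(np.percentile(w[m][:,2],[5,50,95]))
cw=cloud("scene",q1); h1=cv2.cvtColor(p1,cv2.COLOR_BGR2HSV)
b=(np.hypot(cw[...,0]-413,cw[...,1]-314)<95)&(h1[...,1]>110)&(h1[...,2]>50)&(cw[...,2]<75)
for nm,lo,hi in(("blue",90,125),("yel",12,35)): k=b&(h1[...,0]>lo)&(h1[...,0]<hi); print(nm,k.sum(),cw[k].min(0) if k.any() else 0,cw[k].max(0) if k.any() else 0)
cv2.imwrite("pics/m8.png",cv2.hconcat([cv2.resize(p,(400,300)),cv2.resize(p1[130:280,140:340],(400,300))]))
E
```

```text
bar 2723 [526. -30.] [ 21.4 153.3] 10.8
[113.10424804 115.28133468 116.51325725]
blue 0 0 0
yel 1 [440.2511407  322.49664618  25.35625379] [440.2511407  322.49664618  25.35625379]
```

View pics/m8.png

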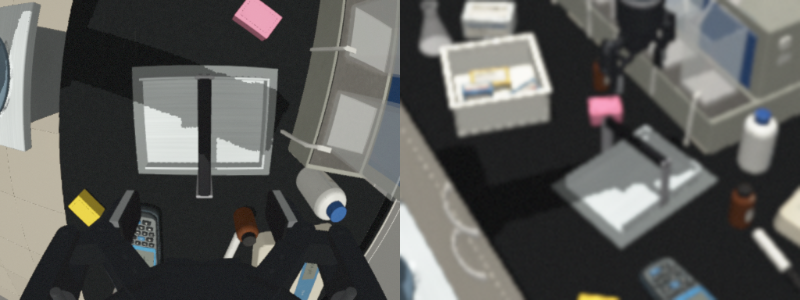

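The pictures show the empty tray flat, central and square on the mat, all three cartons low in the bin, and the bystanders I can see undisturbed. The bar measures (526,-30) with its top at z≈115 mm, as it should.

```bash
python3 -c "
from bench import r
print(r.close_job())"
```

```text
the job is handed in; nothing more can be done
None
```

I tipped all three cartons into the bin, set the empty tray back flat and square in the middle of its mat, let go with the gripper clear, and handed the job in at about 16.5 s; the hand-in gave no verdict.

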